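Lay out the stain kit in the cart tray

TASK

Lay out the stain kit in the storage cart's grey tray, left and right as seen from the robot: put the white soap dish in the middle of the tray with the yellow soap bar lying in it, the black brush (bristles down) to the left of the dish and the chrome clip flat to its right, each half-way between the dish and that end wall of the tray, in one row along the middle of the tray and all four lying lengthwise across the tray (parallel to its short ends). Stand the blue dosing cup upright in the middle of the closed detergent bucket's green lid. Leave the three clothespegs where they lie.

Things in the scene. Friction and masses are not known exactly. Their poses are not given: they have to be found in the camera images.
- tray_mid (a point): Target: the storage cart's grey lift-off top tray, standing fixed on the counter: outside 180 (its x) by 300 (its y) by 18 mm high, floor and walls 4 mm thick, inside 172 by 292 mm, rim 14 mm above its floor. The point is the middle of its floor (the upper surface, 4 mm above the counter). Its y axis runs along the long side and points to its left end as seen from the robot, its x axis runs along the short side, away from the robot; it is turned by up to about 0.15 rad.
- lid_mid (a point): Target: the closed, filled detergent bucket (fixed, white with a teal sleeve, 150 mm across) with its flat round green hinged lid, 156 mm across, top 140 mm above the counter. The point is the middle of the lid's upper surface. It stands behind the tray, beside the lilac-pink round softener bottle (86 mm across, 180 mm high, fixed), to the left or right of it.
- dish_mid (a point): Loose: white oblong soap dish with drain slots, 94 (its x) by 62 (its y) by 16 mm high; floor 8 mm thick, rim 3 mm thick and 8 mm above the floor, inside 88 by 56 mm. The point is its centre, 8 mm above its underside, level with the inner floor. About 0.15 kg.
- soap_mid (a point): Loose: yellow bar of laundry soap, 72 (its x) by 40 (its y) by 30 mm high; the point is its centre, 15 mm above its underside. About 0.1 kg.
- brush_mid (a point): Loose: black plastic stain brush standing on its pale bristles, 120 (its x) by 40 (its y) by 46 mm high: bristle block 34 mm wide up to 18 mm, back 40 mm wide from 18 to 32 mm, a grip ridge 84 by 20 mm on top from 32 to 46 mm. The point is its centre, 23 mm above the bristle tips. About 0.08 kg.
- clip_mid (a point): Loose: chrome spring clip lying flat, shut and rigid, 80 (its x) by 26 (its y) by 21 mm high; the jaw end (+x) is low, the tail end high. The point is its middle, 10 mm above its underside. About 0.06 kg.
- cup_mid (a point): Loose: blue open dosing cup standing upright, 54 mm across at the rim, 46 mm at the foot, 56 mm high, wall 3 mm. The point is its centre, 28 mm above its underside. About 0.04 kg.
- peg_pink_mid (a point): Bystander: loose pastel pink clothespeg lying on its side, 78 (its x) by about 24 (its y) by 11 mm high. The point is its middle, 5.5 mm above its underside. Other fixed goods stand only at the edges of the counter: a red basin 90 mm high (x below 0.28 m, y above 0.45 m), a basket, boxes, a can and a 210 mm high spray bottle more than 0.54 m to the left and right, cartons and a pipe beyond x = 0.79 m.
- peg_mint_mid (a point): Bystander: loose pastel mint clothespeg lying on its side, 78 (its x) by about 24 (its y) by 11 mm high. The point is its middle, 5.5 mm above its underside.
- peg_lilac_mid (a point): Bystander: loose pastel lilac clothespeg lying on its side, 78 (its x) by about 24 (its y) by 11 mm high. The point is its middle, 5.5 mm above its underside.
Things that resemble listed ones, but are neither listed nor needed, are in the scene too. What is meant by the part that bears soap_mid is not pink or red, and is the smaller of those in its own colour.

How it is judged:
At the end, for the whole second after the job is handed in: Dish within 15 mm of the tray's middle; soap flat in it (13 mm, 0.35 rad); brush, bristles down, and clip, flat, 88.5 mm left and right of the tray's middle (15 mm each way); dish, brush, clip across the tray within 0.25 rad; cup upright on the lid within 15 mm of its middle; all at rest (horizontal distance between dish_mid and tray_mid below 0.015 m and angle between the x axis of each of dish_mid, brush_mid, clip_mid and the x axis of tray_mid, either way round below 0.25 rad and angle between each of dish_mid, soap_mid, cup_mid's own z axis and vertical below 0.1 rad and z of dish_mid in the frame of tray_mid between 0.004 and 0.012 m and horizontal distance between soap_mid and dish_mid below 0.013 m and angle between the x axis of soap_mid and the x axis of dish_mid, either way round below 0.35 rad and z of soap_mid in the frame of dish_mid between 0.011 and 0.019 m and y of brush_mid in the frame of tray_mid between 0.0735 and 0.1035 m and x of brush_mid in the frame of tray_mid between -0.015 and 0.015 m and angle between each of brush_mid, clip_mid's own z axis and vertical below 0.12 rad and z of brush_mid in the frame of tray_mid between 0.019 and 0.027 m and y of clip_mid in the frame of tray_mid between -0.1035 and -0.0735 m and x of clip_mid in the frame of tray_mid between -0.015 and 0.015 m and z of clip_mid in the frame of tray_mid between 0.006 and 0.014 m and horizontal distance between cup_mid and lid_mid below 0.015 m and z of cup_mid in the frame of lid_mid between 0.024 and 0.032 m and linear speed of each of dish, soap, brush, clip, cup below 0.02 m/s); the robot touches nothing.
It fails at once if the pink clothespeg is moved by more than 20 mm (distance of peg_pink_mid from where it was at the start of the episode above 0.02 m).
It fails at once if the mint clothespeg is moved by more than 20 mm (distance of peg_mint_mid from where it was at the start of the episode above 0.02 m).
It fails at once if the lilac clothespeg is moved by more than 20 mm (distance of peg_lilac_mid from where it was at the start of the episode above 0.02 m).
It also fails if it takes over 134 s, if anything falls off the work surface, if the arm or the gripper's body presses on something with over 40 N, if the wrist force passes 120 N, or if a joint passes its speed limit or range.

ROBOT

A 6-joint arm with a two-finger parallel gripper is mounted at the origin on the work surface. World frame = base frame: x ahead of the robot, y to its left, z up, the work surface at z = 0. Lengths are in m, angles in rad, forces in N, time in s.
With the tool pointing down it reaches from about 0.275 to 0.75 m from the base axis. Payload 10.2 kg.
Tool frame: the origin (TCP) lies midway between the tips of the shut fingers; the grasp point (between the pads) lies 19 mm behind it (env.hold_point_z is the distance from the TCP to the grasp point, in m); x points along the fingers, z is the direction in which the jaws open and shut, and the axes are right-handed (so a half turn about x gives the same grasp; the last joint's range is limited). The gripper opens to 85 mm and grips with 20 to 120 N. Pads are 22 mm wide; open, the fingers measure 114 mm over their backs; the gripper's body (76 mm by 85 mm) begins 54 mm behind the grasp point. The pads swing forward as they close: fully open they stand 13 mm farther back than shut.
Start: joints at [-1.456, 0.313, 1.498, -0, 1.331, -0.223], TCP at [0.174, -0.495, 0.201] pointing down, gripper open.
Joint ranges: [-2.94, 2.94], [-0.97, 2.17], [0.19, 2.56], [-1.23, 4.37], [0.02, 3.11], [-2.88, 2.88]. Speed limits (rad/s): [2.39, 2.39, 3.01, 3.14, 3.14, 3.14].

INTERFACE

Orientations are given as a unit quaternion [x, y, z, w].
In Python, from bench import env, kinematics, monitor, eyes, job gives the robot as it stands. The module is installed in compiled form; this text tells all that it offers. Calls block until the motion is done:
- env.reach(position, orientation): joint-space move of the TCP to a pose.
- env.movel(position, velocity=0.15, frame=None, guard=None): straight line of the TCP; frame=None keeps the orientation; velocity is the mean speed in m/s. With guard (N) it stops when the force on the tool has changed by that much, and returns True; else False.
- env.set_joints(angles): joint-space move.
- env.release() and env.close_gripper(effort=None): open the fingers fully, or close them until they stop; effort is the grip in N (None keeps the last).
- env.hold(seconds).
- kinematics.ik(position, orientation): joint angles nearest the present ones, or None.
- monitor.sense(): the state.
- eyes.grab_frame(name): name is "scene" or "side" or "wrist"; returns a dict with "frame" (400x640x3 uint8, red, green, blue), "mtx" (3x3 intrinsics, pixels), "view" (4x4, takes a point from world to camera coordinates). Camera axes: x right, y down, z forward; pixel columns grow to the right and rows downward; lengths in m; the calibration is good to about 2 mm. A picture is of the moment at which its call begins. There is no depth.
A pose or a line that the arm cannot do raises env.MotionError and nothing moves.
- job.hand_in(): hands the job in, once; it reports no verdict.
The state is a dict: "clock": time; "joints": joint angles; "qvel": joint speeds; "joint_efforts": joint torques, N m; "position": TCP position; "ee_rot": TCP orientation; "contact_force": force on the tool from outside, world axes, zero at the start; "ft_torque": the same for the moment, N m; "finger_gap": opening from 0.0 (shut) to 1.0 (fully open).
Only numpy, scipy, OpenCV 4.12 (cv2) and the standard library are available. Lean on these libraries where they do the work, as an engineer would, in place of code of your own. Each camera call takes 0.05 s, during which the arm holds its last target. There are 200 camera calls.

## Working session

There is one attempt and no reset: what is moved stays moved. The work goes in short steps, each a Python script; the robot and the scene stay as the last script left them, time stands still between calls to the robot, and variables do not carry over. Pictures are saved under pics/ and viewed, on a budget of 14 in all, crops included, one or two more only if the job needs it, and the job is handed in when it is done.

```bash
mkdir -p pics
python3 - <<'E'
from bench import env, kinematics, monitor, eyes, job
import cv2,pickle
d={}
for n in("scene","side","wrist"):
    f=eyes.grab_frame(n); d[n]=f
    cv2.imwrite(f"pics/{n}0.png",f["frame"][:,:,::-1])
    import numpy as np
    c=np.linalg.inv(f["view"]); print(n,c[:3,3].round(3),f["mtx"][0,0],c[:3,2].round(2))
pickle.dump(d,open("d0.pkl","wb"))
print(monitor.sense(),env.hold_point_z)
E
```

```text
scene [ 1.343 -0.049  0.776] 405.5759153083775 [-0.79  0.09 -0.61]
side [0.45  0.973 0.773] 415.9575758617138 [ 0.04 -0.81 -0.58]
wrist [ 0.243 -0.47   0.373] 320.6703265293683 [-0.27 -0.09 -0.96]
{'clock': 0.15, 'joints': array([-1.45639129e+00,  3.13292592e-01,  1.49821520e+00,  2.01090082e-05,
        1.33100616e+00, -2.23393764e-01]), 'qvel': array([ 0.00047601, -0.00322055, -0.00276198,  0.0005829 ,  0.00243721,
        0.00084352]), 'joint_efforts': array([ 1.44804515e-03, -4.12369716e+01, -2.59797066e+01, -2.06827021e-04,
        3.17054066e-03, -2.49929187e-06]), 'position': array([ 0.17396387, -0.49512298,  0.20109917]), 'ee_rot': array([ 0.4090849 ,  0.5771452 , -0.40859063,  0.57672061]), 'contact_force': array([-0.39062831,  0.2106574 , -0.35217756]), 'ft_torque': array([-0.02879076, -0.00929321, -0.00096902]), 'finger_gap': 1.0006306773692404} 0.0187
```

View pics/scene0.png

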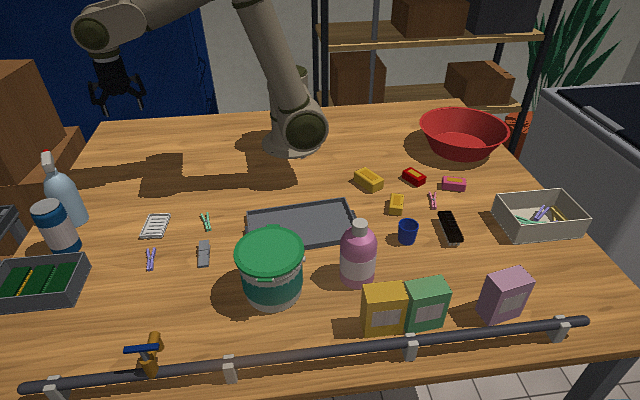

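View pics/side0.png

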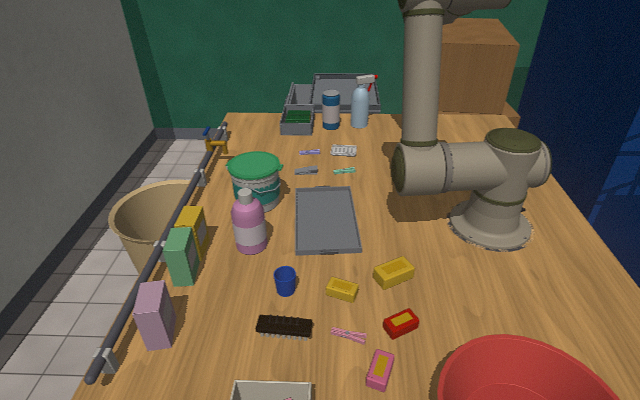

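```bash
cat > v.py <<'E'
import numpy as np, cv2, pickle
from scipy.optimize import minimize
def back(f,px,z):
    V=f["view"];R=V[:3,:3];c=-R.T@V[:3,3]
    d=R.T@np.linalg.inv(f["mtx"])@np.array([px[0],px[1],1.]); return c+d*(z-c[2])/d[2]
def proj(f,P):
    P=np.asarray(P); q=(f["view"][:3,:3]@P.T+f["view"][:3,3:4]); q=f["mtx"]@q; return (q[:2]/q[2]).T
def box(lx,ly,z0,z1): return [[sx*lx/2,sy*ly/2,z] for sx in(-1,1) for sy in(-1,1) for z in(z0,z1)]
def disc(r,z): return [[r*np.cos(a),r*np.sin(a),z] for a in np.linspace(0,2*np.pi,32)[:-1]]
M=dict(soap=box(72,40,0,30), brush=box(118,34,1,18)+box(120,40,18,32)+box(84,20,32,46), dish=box(94,62,0,16),
 clip=box(80,26,0,10), cup=disc(23,0)+disc(27,56), tray=box(180,300,0,18), lid=disc(78,140)+disc(78,128), peg=box(78,24,0,11))
M={k:np.array(v)/1000 for k,v in M.items()}
def place(m,p):
    c,s=np.cos(p[2]),np.sin(p[2]); return m@np.array([[c,s,0],[-s,c,0],[0,0,1]])+[p[0],p[1],p[3] if len(p)>3 else 0]
def hull(f,m,p): return cv2.convexHull(proj(f,place(m,p)).astype(np.float32))[:,0]
def render(f,m,p):
    im=np.zeros(f["frame"].shape[:2],np.uint8)
    cv2.fillConvexPoly(im,np.round(hull(f,m,p)*16).astype(np.int32),255,cv2.LINE_AA,4); return im/255.
def near(mask,px,rad):
    """component(s) near pixel"""
    n,l,s,c=cv2.connectedComponentsWithStats(mask.astype(np.uint8)); 
    best=0;bs=0
    for i in range(1,n):
        ys,xs=np.where(l==i)
        if np.min(np.hypot(xs-px[0],ys-px[1]))<rad and s[i,4]>bs: best,bs=i,s[i,4]
    return l==best if best else mask*0
def fit(m,obs,p0,yaws):
    """obs: list of (frame,mask)"""
    masks=[(f,cv2.GaussianBlur(k.astype(float),(0,0),1.0)) for f,k in obs]
    def cost(p): return sum(((cv2.GaussianBlur(render(f,m,p),(0,0),1.0)-k)**2).sum()/k.sum() for f,k in masks)
    best=None
    for y in yaws:
        r=minimize(cost,[p0[0],p0[1],y],method="Nelder-Mead",options=dict(initial_simplex=[[p0[0],p0[1],y],[p0[0]+.012,p0[1],y],[p0[0],p0[1]+.012,y],[p0[0],p0[1],y+.3]],xatol=1e-4,fatol=1e-4))
        if best is None or r.fun<best.fun: best=r
    return best.x,best.fun
E
cat > fit0.py <<'E'
from v import *
d=pickle.load(open("d0.pkl","rb")); 
px=dict(soap=[(397,204),(342,290)],brush=[(450,228),(284,326)],dish=[(155,225),(343,150)],clip=[(204,252),(306,171)],cup=[(408,232),(285,280)],tray=[(290,225),(327,220)],lid=[(270,250),(255,163)])
hs={}
for n in("scene","side"): hs[n]=cv2.cvtColor(d[n]["frame"],cv2.COLOR_RGB2HSV).astype(int)
rule=dict(soap=lambda h,s,v:(abs(h-25)<6)&(s>130)&(v>90),brush=lambda h,s,v:v<75,dish=lambda h,s,v:(s<60)&(v>110),clip=lambda h,s,v:s<70,
 cup=lambda h,s,v:(abs(h-115)<15)&(s>100),tray=lambda h,s,v:(s<70),lid=lambda h,s,v:(abs(h-70)<12)&(s>110))
out={};vis={n:d[n]["frame"].copy() for n in hs}
for o in M:
    if o=="peg":continue
    obs=[];
    for i,n in enumerate(("scene","side")):
        H=hs[n]; x,y=px[o][i]
        print(o,n,H[y,x],end=" ")
        if o=="tray" and n=="scene": continue
        k=near(rule[o](H[...,0],H[...,1],H[...,2]),(x,y),8)
        if o=="dish": k=cv2.morphologyEx(k.astype(np.uint8),cv2.MORPH_CLOSE,np.ones((7,7)))>0
        print(k.sum(),end=" ")
        vis[n][k]=vis[n][k]//2+np.array([0,100,100],np.uint8)
        obs.append((d[n],k))
    p0=back(d["side"],px[o][1],.13 if o=="lid" else .015)
    p,c=fit(M[o],obs,p0,[0] if o in("cup","lid","tray") else [0,.8,1.57,2.4])
    out[o]=p; print(p.round(4),round(c,3), p0[:2].round(3))
    for n in hs: cv2.polylines(vis[n],[np.round(hull(d[n],M[o],p)*16).astype(np.int32)],True,(255,0,0),1,cv2.LINE_AA,4)
pickle.dump(out,open("fit0.pkl","wb"))
a=cv2.resize(vis["scene"][170:315,125:485],None,fx=2,fy=2,interpolation=cv2.INTER_CUBIC)
b=cv2.resize(vis["side"][135:345,220:420],(int(200*1.45),int(210*1.45)),interpolation=cv2.INTER_CUBIC)
c=cv2.resize(d["scene"]["frame"][175:275,360:480],None,fx=3,fy=3)
W=np.zeros((290+306,720,3),np.uint8); W[:290]=a; W[290:290+b.shape[0],:b.shape[1]]=b; W[290:590,300:660]=c
cv2.imwrite("pics/fit0.png",W[:,:,::-1])
E
python3 fit0.py
```

```text
soap scene [ 21 201 170] 271 soap side [ 23 193 181] 591 [ 0.4331  0.2836 -0.3465] 0.215 [0.434 0.288]
brush scene [ 23 207  16] 505 brush side [ 12 111  46] 992 [ 0.5583  0.4002 -0.1392] 0.515 [0.561 0.396]
dish scene [ 13  14 125] 529 dish side [ 20  11 144] 262 [ 0.4267 -0.4177  3.0816] 0.276 [ 0.43  -0.403]
clip scene [130   6 129] 300 clip side [128   8 125] 165 [ 0.5573 -0.2702  3.2471] 0.116 [ 0.558 -0.25 ]
cup scene [118 135  64] 445 cup side [111 188 122] 540 [0.5712 0.2753 0.0646] 0.136 [0.574 0.26 ]
tray scene [ 90   7 108] tray side [150   7 113] 4156 [ 0.4854 -0.0034  0.0947] 0.01 [0.478 0.02 ]
lid scene [ 72 147 146] 2981 lid side [ 72 141 141] 1172 [ 0.698  -0.0903  0.2152] 0.116 [ 0.7   -0.106]
```

View pics/fit0.png

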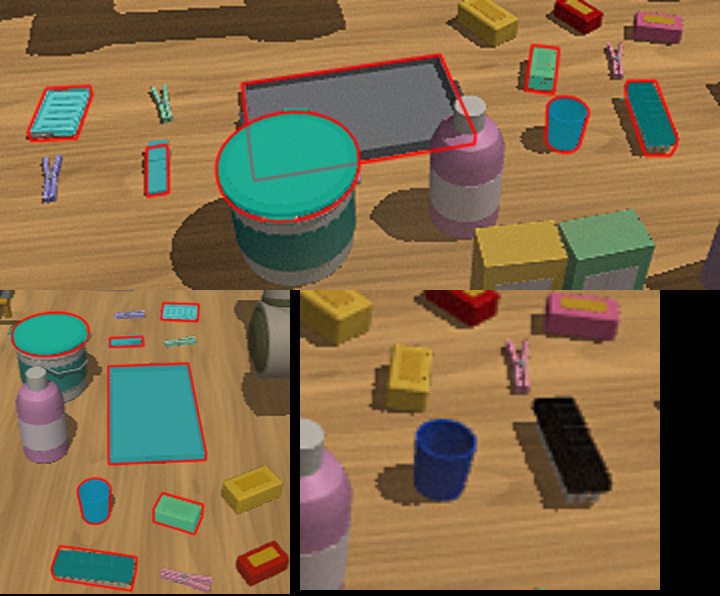

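```bash
cat > h.py <<'E'
from v import *
from bench import env, kinematics, monitor, eyes, job
from scipy.spatial.transform import Rotation as R
def quat(yaw,pos):
    """tool down, jaws along object's y; of the two half turns the one nearest in joints"""
    j=monitor.sense()["joints"]; best=None
    for y in(yaw,yaw+np.pi):
        z=np.array([-np.sin(y),np.cos(y),0]); x=np.array([0,0,-1.])
        q=R.from_matrix(np.c_[x,np.cross(z,x),z]).as_quat(); s=kinematics.ik(pos,q)
        if s is None: continue
        c=abs(np.array(s)-j).max()
        if best is None or c<best[0]: best=(c,q)
    if best is None: raise RuntimeError(f"no ik {pos} {yaw}")
    return best[1]
def over(p,z): pos=[p[0],p[1],z]; q=quat(p[2],pos); env.reach(pos,q)
def down(p,z,v=.15,guard=None): return env.movel([p[0],p[1],z],velocity=v,guard=guard)
def st(): s=monitor.sense(); return "t=%.1f gap=%.3f pos=%s F=%s"%(s["clock"],s["finger_gap"],s["position"].round(4),s["contact_force"].round(1))
RULE=dict(soap=lambda h,s,v:(abs(h-25)<6)&(s>130)&(v>90),brush=lambda h,s,v:v<75,dish=lambda h,s,v:(s<60)&(v>110),clip=lambda h,s,v:s<70,
 cup=lambda h,s,v:(abs(h-115)<15)&(s>100),tray=lambda h,s,v:(s<70),lid=lambda h,s,v:(abs(h-70)<12)&(s>110))
def look(o,p,name,z=.02):
    """wrist picture, fit object o near p; returns frame, fit, cost; saves an overlay"""
    env.hold(.3); f=eyes.grab_frame("wrist"); H=cv2.cvtColor(f["frame"],cv2.COLOR_RGB2HSV).astype(int)
    k=near(RULE[o](H[...,0],H[...,1],H[...,2]),proj(f,[[p[0],p[1],z]])[0],15)
    if o=="dish": k=cv2.morphologyEx(k.astype(np.uint8),cv2.MORPH_CLOSE,np.ones((25,25)))>0
    r,c=fit(M[o],[(f,k)],p,[p[2]]); vis=f["frame"].copy(); vis[k]=vis[k]//2+np.array([0,100,100],np.uint8)
    cv2.polylines(vis,[np.round(hull(f,M[o],r)*16).astype(np.int32)],True,(255,0,0),1,cv2.LINE_AA,4)
    cv2.imwrite(f"pics/{name}.png",vis[:,:,::-1]); return f,r,c
E
python3 - <<'E'
from h import *
d=pickle.load(open("d0.pkl","rb")); P=pickle.load(open("fit0.pkl","rb"))
for n,a in dict(mint=(206,222),lilac=(150,259),pink=(432,201),bottle=(358,270)).items(): print(n,back(d["scene"],a,.005).round(3))
M["brush"]=np.array(box(120,40,18,32)+box(84,20,32,46))/1000
obs=[]
for n,a in(("scene",(450,228)),("side",(284,326))):
    H=cv2.cvtColor(d[n]["frame"],cv2.COLOR_RGB2HSV).astype(int); obs.append((d[n],near(RULE["brush"](0,0,H[...,2]),a,8)))
print(fit(M["brush"],obs,P["brush"],[P["brush"][2]]))
r=R.from_quat(monitor.sense()["ee_rot"]).as_matrix(); print(r.round(2))
for o,z in dict(dish=.002,soap=.01,clip=.005,brush=.03,cup=.03,tray=.006,lid=.17).items():
    for zz in(z,.3): quat(P[o][2] if o not in("cup","lid") else np.arctan2(P[o][1],P[o][0]),[*P[o][:2],zz])
over(P["tray"],.28); f,t,c=look("tray",P["tray"],"wtray"); print("tray",t.round(4),c,st())
over(P["dish"],.2); f,t,c=look("dish",P["dish"],"wdish"); print("dish",t.round(4),c,st())
E
```

```text
mint [ 0.426 -0.276  0.005]
lilac [ 0.555 -0.407  0.005]
pink [0.422 0.401 0.005]
bottle [0.665 0.123 0.005]
(array([ 0.55852001,  0.40008128, -0.1016154 ]), np.float64(0.17231060700821638))
[[-0.    0.94  0.33]
 [ 0.    0.33 -0.94]
 [-1.    0.   -0.  ]]
tray [ 0.4825 -0.0027  0.0895] 0.011901312713542932 t=2.6 gap=1.003 pos=[ 0.4854 -0.0036  0.28  ] F=[ 0.4 -0.3 -0.3]
dish [ 0.4258 -0.4167  3.0583] 0.010898799235270061 t=4.5 gap=0.998 pos=[ 0.4269 -0.4174  0.2001] F=[-0.9  0.5  0.3]
```

Run:
```python
from h import *
d=[.4258,-.4167,3.058-np.pi]; T=[.4835,-.003,.091]
over(d,.10); down(d,.003,.08); env.close_gripper(30); print(st())
down(d,.12,.15); print(st())
over(T,.12); down(T,.05); env.hold(.2); 
g=down(T,.008,.05,guard=6); print("guard",g,st())
```

```text
t=7.1 gap=0.003 pos=[ 0.4258 -0.4167  0.003 ] F=[-0.5 -0.5 -0.3]
t=8.1 gap=0.002 pos=[ 0.4255 -0.4163  0.119 ] F=[-0.3 -0.6  0.3]
guard False t=11.4 gap=0.002 pos=[ 0.4837 -0.003   0.0082] F=[-0.6  0.2 -0.7]
```

Run:
```python
from h import *
d=[.4258,-.4167,3.058-np.pi]; T=[.4835,-.003,.091]
down(T,.15,.2);env.release(); over(d,.2); f,t,c=look("dish",d,"wdish2"); print("dish",t.round(4),c,st())
cv2.imwrite("pics/wdish2b.png",f["frame"][:,:,::-1])
```

```text
dish [ 0.4262 -0.4164 -0.0932] 0.00900749600404761 t=15.0 gap=0.996 pos=[ 0.426  -0.4164  0.2   ] F=[-0.  -0.6  0.5]
```

View pics/wdish2.png

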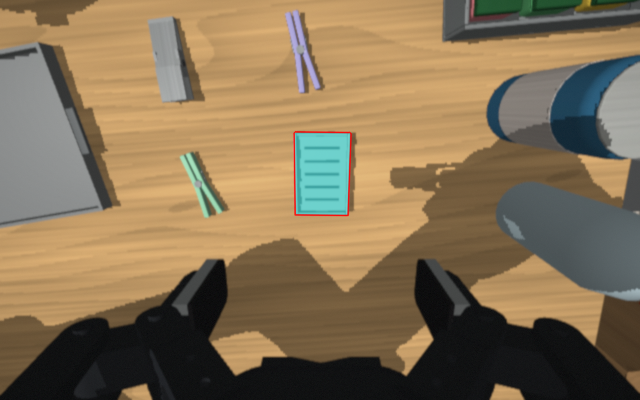

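Run:
```python
from h import *
d=[.4262,-.4164,-.088]
over(d,.06); down(d,.003,.08); env.hold(.2)
def shots():
    a=eyes.grab_frame("wrist")["frame"][60:340,160:480]; s=eyes.grab_frame("scene"); u,v=proj(s,[[*d[:2],.03]])[0].astype(int)
    return np.hstack([cv2.resize(a,(400,290)),cv2.resize(s["frame"][v-45:v+28,u-50:u+50],(400,290),interpolation=cv2.INTER_CUBIC)])
A=shots(); print(st()); env.close_gripper(30); print(st()); B=shots()
cv2.imwrite("pics/dbg.png",np.vstack([A,B])[:,:,::-1])
```

```text
t=16.8 gap=0.998 pos=[ 0.4263 -0.4165  0.0033] F=[ 0.9 -0.6 -0.5]
t=17.5 gap=-0.002 pos=[ 0.4262 -0.4164  0.003 ] F=[0.4 0.7 0.6]
```

View pics/dbg.png

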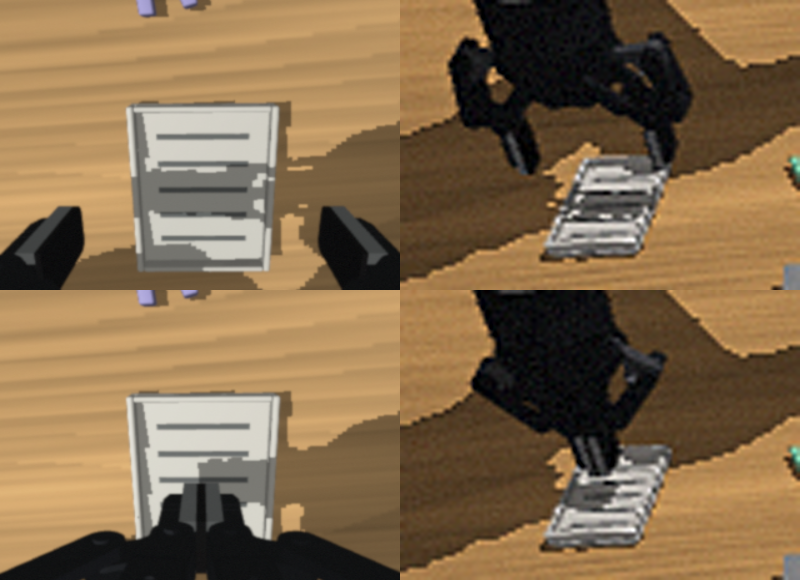

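Run:
```python
from h import *
s=eyes.grab_frame("scene");w=eyes.grab_frame("wrist");S=eyes.grab_frame("side");p=monitor.sense()["position"]
for n,f in(("scene",s),("wrist",w),("side",S)):
    print(n,proj(f,[p,p+[0,0,.03]]).round(1))
u,v=proj(s,[[.4262,-.4164,.03]])[0].astype(int); a=(u+.5,v-45+180*73/290)
c=[]
for f,px in((s,a),(w,(321,248))):
    c0=back(f,px,0);c1=back(f,px,.1);c.append((c0,c1)); print(c0.round(4),c1.round(4))
r=minimize(lambda t:np.sum(((c[0][0]+t[0]*(c[0][1]-c[0][0]))-(c[1][0]+t[1]*(c[1][1]-c[1][0])))**2),[0,0]); print(r.fun**.5,c[0][0]+r.x[0]*(c[0][1]-c[0][0]))
u,v=proj(S,[p])[0].astype(int)
cv2.imwrite("pics/side1.png",cv2.resize(S["frame"][v-50:v+30,u-50:u+50],None,fx=5,fy=5,interpolation=cv2.INTER_CUBIC)[:,:,::-1])
```

```text
scene [[156.  227. ]
 [153.3 219.1]]
wrist [[322.  239.5]
 [322.2 263.5]]
side [[344.  151.1]
 [344.1 144. ]]
[ 0.3866 -0.4319  0.    ] [ 0.5098 -0.3826  0.1   ]
[ 0.4195 -0.4152  0.    ] [ 0.465  -0.4192  0.1   ]
0.00468307124719911 [ 0.43385843 -0.41299295  0.03836955]
```

View pics/side1.png

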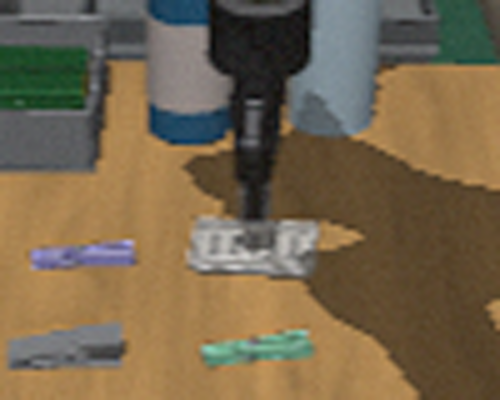

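Run:
```python
from h import *
down([.4262,-.4164],.06,.2)
p=[.34,-.36,-.088]; over(p,.03); down(p,.006,.1); env.hold(.2)
g=down(p,-.045,.03,guard=6); print(g,st()); 
V=[]
for n in("wrist","scene","side"):
    f=eyes.grab_frame(n); q=proj(f,[[*monitor.sense()["position"][:2],0]])[0]; print(n,q.round(1)); u,v=q.astype(int)
    h=60 if n=="wrist" else 25
    c=f["frame"][max(v-h,0):v+h,max(u-h,0):u+h]; V.append(cv2.resize(c,(266,266),interpolation=cv2.INTER_CUBIC))
cv2.imwrite("pics/touch.png",np.hstack(V)[:,:,::-1])
down(p,.03,.1); print(st())
```

```text
True t=20.4 gap=-0.002 pos=[ 0.34   -0.36   -0.0298] F=[-1.4  2.6  8.9]
wrist [322.1 263.4]
scene [180.9 207.2]
side [367.5 159.6]
t=21.3 gap=-0.003 pos=[ 0.3398 -0.3597  0.0295] F=[ 1.4 -0.1 -0.1]
```

View pics/touch.png

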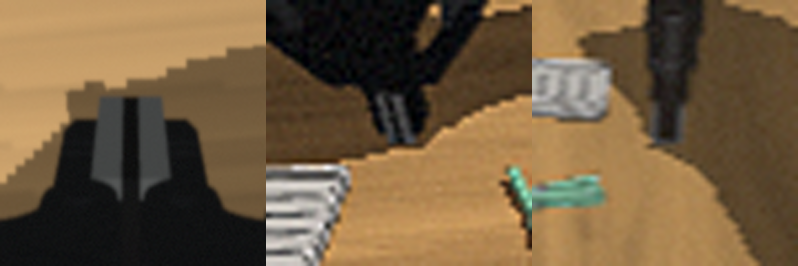

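```bash
cat >> h.py <<'E'
OFF=-.0293   # reported TCP z minus true tip z, measured by touching the counter
_o,_d=over,down
def over(p,z): _o(p,z+OFF)
def down(p,z,v=.15,guard=None): return _d(p,z+OFF,v,guard)
T=[.4835,-.003,.091]
def inT(x,y,yaw=0): c,s=np.cos(T[2]),np.sin(T[2]); return [T[0]+c*x-s*y,T[1]+s*x+c*y,T[2]+yaw]
E
python3 - <<'E'
from h import *
d=[.4262,-.4164,-.088]
env.release(); over(d,.08); down(d,.001,.08); env.close_gripper(30); print(st())
down(d,.10,.1); print(st())
f=eyes.grab_frame("wrist"); cv2.imwrite("pics/hold_dish.png",f["frame"][:,:,::-1])
E
```

```text
t=24.1 gap=0.716 pos=[ 0.4264 -0.4167 -0.0276] F=[-1.1  1.   6. ]
t=25.2 gap=0.715 pos=[ 0.4259 -0.4161  0.07  ] F=[-1.   0.3 -1.5]
```

View pics/hold_dish.png

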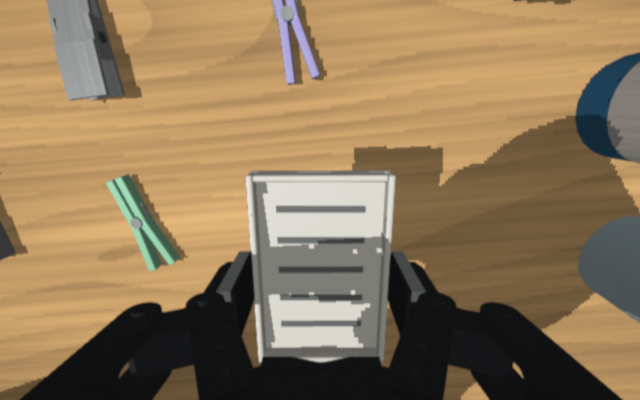

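Run:
```python
from h import *
over(T,.10); down(T,.02,.15); env.hold(.2); g=down(T,.003,.03,guard=5); print(g,st())
env.release(); down(T,.15,.2); print(st())
P=pickle.load(open("fit0.pkl","rb"))
f,t,c=look("dish",T,"pdish"); print("dish seen with table z:",t.round(4),c)
M["dish"]=M["dish"]+[0,0,.004]; f,t,c=look("dish",T,"pdish"); print("dish",t.round(4),c)
over(P["soap"],.2); f,t,c=look("soap",P["soap"],"wsoap"); print("soap",t.round(4),c,st())
```

```text
True t=28.2 gap=0.717 pos=[ 0.4835 -0.003  -0.0239] F=[-1.   0.5  3.5]
t=29.5 gap=1.005 pos=[ 0.4829 -0.0029  0.1197] F=[-0.6  0.7 -0.2]
dish seen with table z: [ 0.5369  0.0316 -1.4834] 0.8335181672873464
dish [ 0.5318  0.0242 -1.4775] 0.8065090565186923
soap [ 0.4334  0.2849 -0.3466] 0.03680642566741727 t=31.6 gap=0.998 pos=[0.4333 0.2832 0.1707] F=[-0.3  0.2 -0.6]
```

View pics/pdish.png

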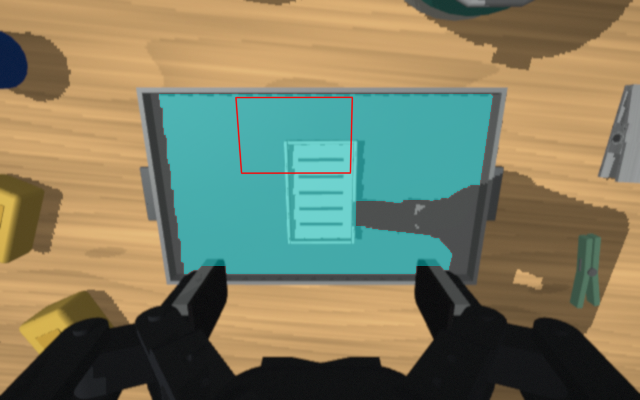

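View pics/wsoap.png

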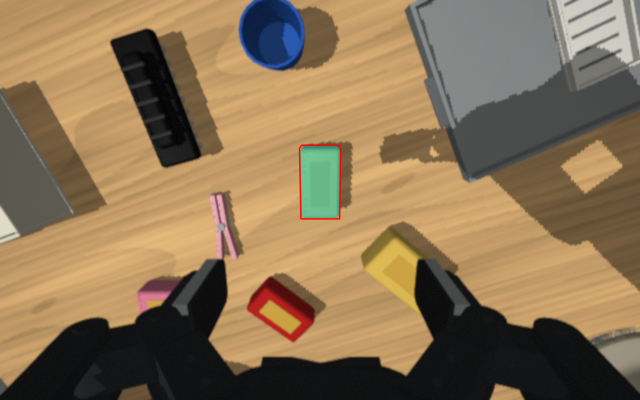

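Run:
```python
from h import *
RULE["dish"]=lambda h,s,v:(s<60)&(v>165); M["dish"]=M["dish"]+[0,0,.004]
p=[.4334,.2845,-.3466]
over(p,.10); down(p,.012,.1); env.close_gripper(30); print(st())
down(p,.12,.15); over(T,.2); print(st())
f,t,c=look("dish",T,"pdish2"); print("dish",t.round(4),c)
```

```text
t=33.7 gap=0.459 pos=[ 0.4336  0.2846 -0.0169] F=[-0.8 -0.4  5.3]
t=35.7 gap=0.460 pos=[ 0.4833 -0.0023  0.1701] F=[-1.  -0.1 -1.7]
dish [ 0.4845 -0.0013  0.112 ] 0.6687716688200365
```

View pics/pdish2.png

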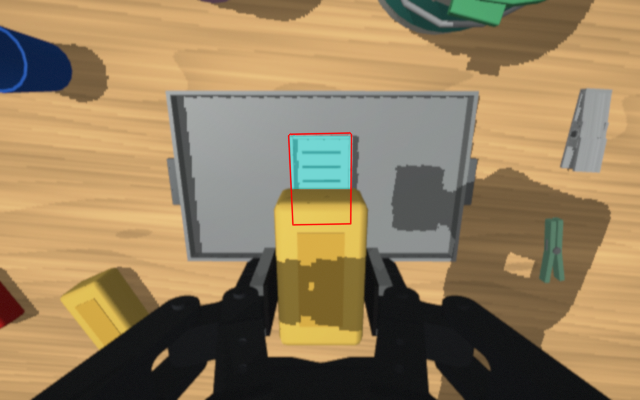

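Run:
```python
from h import *
P=pickle.load(open("fit0.pkl","rb"))
p=[T[0],T[1]+.001,T[2]]
down(p,.045,.15); env.hold(.2); g=down(p,.022,.03,guard=4); print(g,st())
env.release(); down(p,.12,.2); 
over(P["clip"],.2); print(st())
f,t,c=look("clip",P["clip"],"wclip"); print("clip",t.round(4),c,st())
```

```text
True t=38.1 gap=0.455 pos=[ 0.4832 -0.0019 -0.0049] F=[-1.3  0.3  6.9]
t=40.3 gap=1.002 pos=[ 0.5573 -0.2689  0.1699] F=[ 0.7 -0.4 -0.7]
clip [ 0.5576 -0.2683  3.1875] 0.010820480141164199 t=40.7 gap=0.999 pos=[ 0.5574 -0.2697  0.1707] F=[ 0.1 -0.1  0.1]
```

View pics/wclip.png

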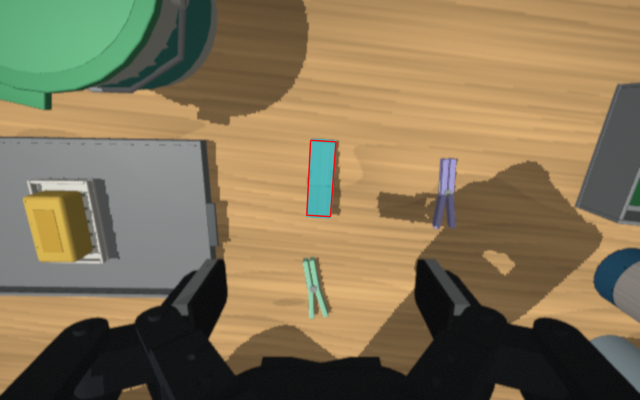

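Run:
```python
from h import *
P=pickle.load(open("fit0.pkl","rb"))
p=[.5576,-.269,3.1875-np.pi]
over(p,.10); down(p,.004,.1); env.close_gripper(30); print(st())
down(p,.12,.15); print(st())
q=inT(0,-.0885); over(q,.12); f=eyes.grab_frame("wrist"); cv2.imwrite("pics/hclip.png",f["frame"][:,:,::-1])
down(q,.03,.15); env.hold(.2); g=down(q,.005,.03,guard=4); print(g,st())
env.release(); down(q,.12,.15); over(inT(0,-.03),.25); env.hold(.3); print(st())
f=eyes.grab_frame("wrist"); pickle.dump(f,open("w3.pkl","wb")); cv2.imwrite("pics/pclip.png",f["frame"][:,:,::-1])
```

```text
t=42.9 gap=0.294 pos=[ 0.5578 -0.2692 -0.025 ] F=[-0.1  0.5  3.4]
t=43.8 gap=0.298 pos=[ 0.5571 -0.2686  0.0896] F=[ 0.3  0.  -1.6]
True t=46.3 gap=0.296 pos=[ 0.4913 -0.0911 -0.0211] F=[-2.   0.1  6.4]
t=48.7 gap=1.007 pos=[ 0.486  -0.0332  0.2198] F=[ 0.2  0.4 -0.2]
```

View pics/pclip.png

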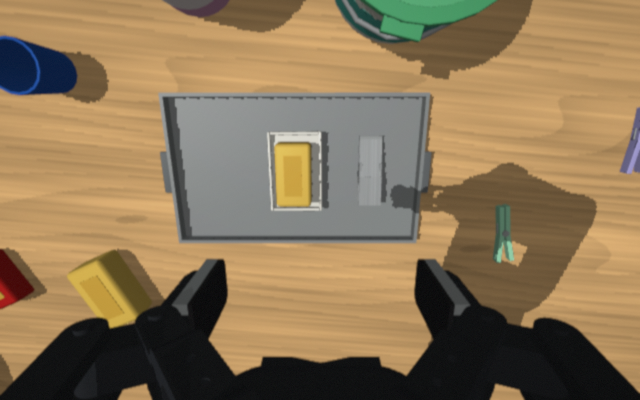

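Run:
```python
from h import *
M["brush"]=np.array(box(120,40,18,32)+box(84,20,32,46))/1000
P=[.5585,.4,-.1016]
RULE["brush"]=lambda h,s,v:(v<60)
over(P,.2); f,p,c=look("brush",P,"wbrush",.03); print("brush",p.round(4),c,st())
if np.hypot(*(p[:2]-P[:2]))>.008 or abs(p[2]-P[2])>.15 or c>.15: raise SystemExit("check")
over(p,.12); down(p,.034,.1); env.close_gripper(30); print(st())
down(p,.14,.15); print(st())
q=inT(0,.0885); over(q,.14); down(q,.055,.15); env.hold(.2); g=down(q,.035,.03,guard=4); print(g,st())
env.release(); down(q,.14,.15)
C=[.5712,.2753,np.arctan2(.2753,.5712)]; over(C,.2); f,t,c=look("cup",C,"wcup",.03); print("cup",t.round(4),c,st())
```

```text
brush [ 0.5595  0.4012 -0.0833] 0.06578422267820806 t=50.7 gap=1.001 pos=[0.5587 0.3997 0.1708] F=[-0.   0.8  0.2]
t=52.8 gap=0.221 pos=[0.5596 0.4012 0.0049] F=[ 0.  -0.6  1. ]
t=53.6 gap=0.225 pos=[0.559  0.4009 0.1094] F=[-0.7  0.5 -1.5]
True t=56.3 gap=0.223 pos=[0.4753 0.0849 0.0086] F=[-1.6 -1.7  5. ]
cup [0.5707 0.2764 0.6075] 0.051405421013772795 t=59.1 gap=1.000 pos=[0.5712 0.2747 0.1708] F=[-0.3  0.   0.5]
```

Run:
```python
from h import *
L=[.698,-.0903,-.13]
over([.64,-.083,-.13],.36); f,t,c=look("lid",L,"wlid",.14); print("lid",t.round(4),c,st())
M["lid"]=np.array(disc(78,140))/1000; print(fit(M["lid"],[(f,near(RULE["lid"](*np.moveaxis(cv2.cvtColor(f["frame"],cv2.COLOR_RGB2HSV).astype(int),2,0)),proj(f,[[.698,-.09,.14]])[0],15))],L,[0]))
cv2.polylines(f["frame"],[np.round(proj(f,np.array(disc(78,140))/1000+[.698,-.0903,0])*16).astype(np.int32)],True,(255,0,255),1,cv2.LINE_AA,4)
a=cv2.imread("pics/wlid.png"); 
cv2.imwrite("pics/wlid2.png",np.vstack([a[:300],f["frame"][:300,:,::-1]]))
```

```text
lid [ 0.6984 -0.0893  0.1608] 0.03755478128413044 t=60.9 gap=0.998 pos=[ 0.64   -0.0826  0.3306] F=[ 0.5 -0.   0.4]
(array([ 0.69842279, -0.08939316,  0.16653775]), np.float64(0.037524529896009795))
```

View pics/wlid2.png

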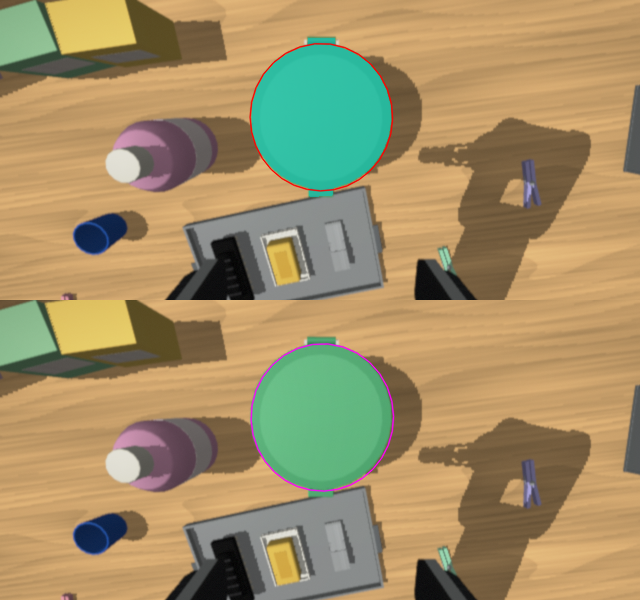

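Lid fit is precise at (0.6984, -0.0894), ringed at pixel (321,117). Now the cup.

Run:
```python
from h import *
C=[.571,.276,np.arctan2(.276,.571)]; L=[.6984,-.0894,np.arctan2(-.0894,.6984)]
over(C,.30); down(C,.11,.2); down(C,.028,.1); env.close_gripper(20); print(st())
down(C,.30,.2); print(st())
over(L,.30); down(L,.20,.15); env.hold(.2); g=down(L,.163,.03,guard=3); print(g,st())
env.release(); print(st()); down(L,.30,.15)
over([.6,-.08,-.13],.40); env.hold(.3); print(st())
a=eyes.grab_frame("wrist"); b=eyes.grab_frame("scene"); c=eyes.grab_frame("side"); pickle.dump((a,b,c),open("end.pkl","wb"))
A=a["frame"]; B=cv2.resize(b["frame"][170:310,200:400],(400,280)); D=cv2.resize(c["frame"][130:270,200:400],(400,280))
W=np.zeros((600,800,3),np.uint8); W[:320,80:720]=A[:320]; W[320:,:400]=B; W[320:,400:]=D
cv2.imwrite("pics/end.png",W[:,:,::-1])
```

```text
t=64.8 gap=0.606 pos=[ 5.714e-01  2.761e-01 -5.000e-04] F=[-0.2 -0.1  5. ]
t=66.3 gap=0.603 pos=[0.5707 0.2759 0.2696] F=[-0.6  1.3 -1.3]
True t=69.7 gap=0.607 pos=[ 0.6982 -0.0894  0.1394] F=[-0.4  0.9  5.4]
t=70.1 gap=0.998 pos=[ 0.6979 -0.0892  0.1382] F=[ 0.2  0.3 -0.1]
t=72.1 gap=1.002 pos=[ 0.6005 -0.0801  0.3693] F=[ 0.4  0.4 -0.7]
```

View pics/end.png

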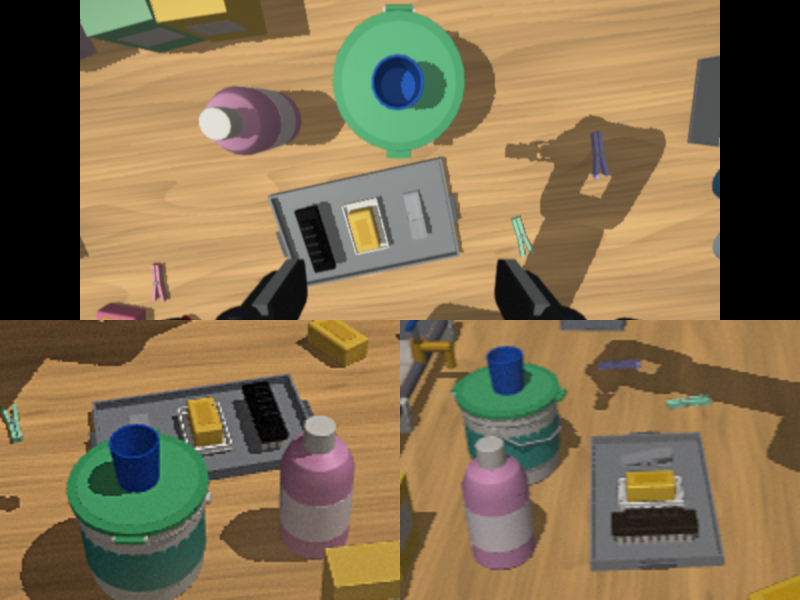

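Run:
```python
from h import *
a,b,c=pickle.load(open("end.pkl","rb"))
M["brush"]=np.array(box(120,40,18,32)+box(84,20,32,46))/1000
RULE["brush"]=lambda h,s,v:v<50; RULE["dish"]=lambda h,s,v:(s<220)&(v>150)
L=[.6984,-.0894,0]
for o,p,z in(("tray",T,0),("soap",T,.012),("dish",T,.004),("brush",inT(0,.0885),.004),("cup",L,.14)):
  for n,f in(("wrist",a),("side",c)):
    H=np.moveaxis(cv2.cvtColor(f["frame"],cv2.COLOR_RGB2HSV).astype(int),2,0); m=M[o]+[0,0,z]
    k=near(RULE[o](*H),proj(f,[[p[0],p[1],z+(.03 if o!="dish" else .02)]])[0],12)
    if o=="tray": k=cv2.morphologyEx(k.astype(np.uint8),cv2.MORPH_CLOSE,np.ones((3,3)))>0; k=cv2.fillPoly(np.zeros(k.shape,np.uint8),[cv2.convexHull(np.argwhere(k)[:,::-1].astype(np.int32))],1)>0
    if o=="dish": k=cv2.fillPoly(np.zeros(k.shape,np.uint8),[cv2.convexHull(np.argwhere(k)[:,::-1].astype(np.int32))],1)>0
    r,e=fit(m,[(f,k)],p,[p[2]]); d=r[:2]-(L if o=="cup" else T)[:2]; t=T[2]; 
    print(o,n,"in tray/lid frame mm",(1000*np.array([np.cos(t)*d[0]+np.sin(t)*d[1],-np.sin(t)*d[0]+np.cos(t)*d[1]])).round(1),"dyaw",round(r[2]-t,3),"cost",round(e,3))
```

```text
tray wrist in tray/lid frame mm [-5.6 -3.5] dyaw 0.0 cost 0.808
tray side in tray/lid frame mm [ 0.8 -0.4] dyaw 0.001 cost 0.004
soap wrist in tray/lid frame mm [-1.2  2.7] dyaw -0.063 cost 0.156
soap side in tray/lid frame mm [2.  1.3] dyaw -0.004 cost 0.106
dish wrist in tray/lid frame mm [-2.3  3.3] dyaw 0.009 cost 0.006
dish side in tray/lid frame mm [ 1.5 -9. ] dyaw 0.012 cost 0.018
brush wrist in tray/lid frame mm [-0.8 88.5] dyaw 0.0 cost 0.134
brush side in tray/lid frame mm [ 2.  90.4] dyaw -0.007 cost 0.144
cup wrist in tray/lid frame mm [-1.   1.3] dyaw 0.004 cost 0.031
cup side in tray/lid frame mm [0.5 3.4] dyaw 0.102 cost 0.057
```

Run:
```python
from h import *
a,b,c=pickle.load(open("end.pkl","rb"))
d=back(a,(335,215),.018)[:2]-T[:2]; t=T[2]
x,y=1000*np.array([np.cos(t)*d[0]+np.sin(t)*d[1],-np.sin(t)*d[0]+np.cos(t)*d[1]]); print("clip",x,y)
if abs(x)<10 and abs(y+88.5)<10: job.hand_in(); print("handed in",st())
```

```text
clip 2.0929678749985294 -87.43363598842605
the job is handed in; nothing more can be done
the job is handed in; nothing more can be done
```

The stain kit is laid out in the tray, the cup stands on the lid, and the job is handed in. It took about 73 s of the 134 s allowed; no verdict is reported.

**Grasping:** the first dish grasp closed above the dish and moved nothing. Touching the counter with shut fingers showed the reported tool height reads about 29 mm too low. I corrected for that, and every later pick held.

**Final checks**, from the last wrist and side pictures:

| Item | Measured position | Limit |
|---|---|---|
| Dish | about 4 mm from the tray's middle, turned about 0.01 rad | 15 mm, 0.25 rad |
| Soap | within 3 mm of the tray's middle, about 1 mm from the dish centre in the wrist view, turned at most 0.07 rad from the dish | 13 mm, 0.35 rad (from the dish) |
| Brush | 88.5 to 90.4 mm left, within 2 mm of the row, bristles down | 73.5 to 103.5 mm, 15 mm |
| Clip | about 87 mm right, 2 mm off the row | 73.5 to 103.5 mm, 15 mm |
| Cup | 2 to 3.5 mm from the lid's middle, upright | 15 mm |

- **Pegs:** all three were still lying apart and looked untouched in the pictures; I did not measure their positions again.
- **Readings that disagreed:** one side-view dish fit gave 9 mm off, because the soap merged with the dish outline. The last wrist fit of the tray failed, so I discarded it. The side-view tray fit agreed within 1 mm.
- **Weakest check:** the clip's final position comes from a single pixel reading, and its angle was only judged by eye.

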